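Stand up the fallen dosing bottle and put it back in the drip tray

TASK

The red-capped dosing bottle has toppled over on the bench. Stand it upright on the bare bench and let go of it, then pick it up again and set it down gently, upright, in the middle of the red coaster in the grey drip tray, with its broad labelled faces towards the tray's long sides like the other bottles. Do not knock or shift the other bottles or the roll of tape.

Things in the scene. Friction and masses are not known exactly. Their poses are not given: they have to be found in the camera images.
- bottle_mid (a point): Centre, half-way up, of the loose fallen white bottle with red cap: 158 mm tall, 0.2 to 0.45 kg. z axis: base to cap; x: normal to the broad labelled faces; y: to the narrow ones. Body 44 mm (x) by 54 mm (y), edges rounded 6 mm, straight for 120 mm up from the base; above it shoulder and cap. Starts lying on a broad face (centre 22 mm above the bench), cap away from the robot or towards the tray.
- bottle_cap (a point): Centre of that bottle's round red cap, 32 mm in diameter and 28 mm high, 144 mm above the base (cap from 130 to 158 mm); between body and cap a tapered shoulder, 40 to 28 mm in diameter, 10 mm high. Same axes.
- coaster_top (a point): Centre of the top face of the red round coaster, 90 mm in diameter and 3 mm thick, fixed on the floor of the tray, in any of the three places of the row. Its top is 7 mm above the bench.
- tray: Grey drip tray, fixed, outside 130 mm (its x axis) by 350 mm (its y axis), rim 20 mm above the bench, walls and floor 4 mm thick; origin at the centre of its underside. Bottles stand in a row along its y axis, about 105 mm apart, with their broad faces across its x axis.
- green_bottle_mid (a point): Centre, half-way up, of a bottle like the fallen one but with a green cap, standing in the tray (4 mm floor). Same axes and sizes. Loose; leave alone.
- blue_bottle_mid (a point): The same with a blue cap. Loose; leave alone.
- tape_mid (a point): Centre of a blue roll of tape lying flat on the bench, 104 mm in diameter, 25 mm high. Loose; leave alone.
- amber_mid (a point): Centre of a small amber bottle standing on the bench, 44 mm in diameter, 95 mm high. Loose; leave alone.
Mind the look-alikes: they are no part of the job. What is shaped like the part that bears green_bottle_mid but black or yellow is not meant.

How it is judged:
By the outcome, as a careful person would: the job done as asked, in the order asked, and still so for the second after the job is handed in, with the robot touching nothing.
It also fails if it takes over 64 s, if anything falls off the work surface, if the arm or the gripper's body presses on something with over 40 N, if the wrist force passes 120 N, or if a joint passes its speed limit or range.

ROBOT

A 6-joint arm with a two-finger parallel gripper is mounted at the origin on the work surface. World frame = base frame: x ahead of the robot, y to its left, z up, the work surface at z = 0. Lengths are in m, angles in rad, forces in N, time in s.
With the tool pointing down it reaches from about 0.325 to 0.9 m from the base axis. Payload 6.1 kg.
Tool frame: the origin (TCP) lies at the very end of the fingers, on their centre line; the grasp point (between the pads) lies 19 mm behind it; z points along the fingers, y is the line along which they close (so a half turn about z gives the same grasp; the last joint's range is limited). The gripper opens to 87 mm and grips with 3 to 60 N. Pads are 19 mm wide; open, the fingers measure 117 mm over their backs; the gripper's body (75 mm by 190 mm) begins 51 mm behind the grasp point.
Start: joints at [-1.381, 0.22, 1.526, -0, 1.395, -0.126], TCP at [0.194, -0.594, 0.223] pointing down, gripper open.
Joint ranges: [-2.98, 2.98], [-0.91, 2.08], [0.09, 2.57], [-1.24, 4.39], [0.2, 2.65], [-2.68, 2.68]. Speed limits (rad/s): [2.57, 2.57, 3.01, 3.14, 3.14, 3.14].

INTERFACE

Orientations are given as a rotation vector (axis times angle).
In Python, from cell import * gives the robot as it stands.
- The arm moves only by the tool carry_out, never from a script. Its argument "rows" is text: rows parted by semicolons, each of 4 numbers parted by spaces: the shift along the tool's x, y, z in cm, then the turn about the tool's z in rad. A call has 1 to 20 rows; each row shifts and turns the commanded pose from where the row before left it, along the tool's axes as they then stand; what a row does not reach is not made up. A row lasts 1/8 s, in which the tool goes at most 62.5 mm and 10.7 degrees, less where a joint would pass 70% of its speed; a pose out of reach is approached as far as the arm can. A call with a gripper value outside its range is refused whole. "gripper" is the opening, from 0 (shut) to 1 (fully open), set as the call begins (left out, the last holds). The fingers move at their own pace and stop on an object; "newtons" is the grip in N (left out, the last holds). Time passes only in rows, so rows that do not move let the fingers close. It gives the time, the measured TCP pose, the force, the opening and the grip force at its end, in the units of the state.
- sense(): the state, without advancing time (a new reading comes with each control period).
- snapshot(name): name is "side" or "top" or "wrist"; returns a dict with "image" (480x640x3 uint8, blue, green, red), "camera_matrix" (3x3 intrinsics, pixels), "dist" ([k1, k2, p1, p2, k3] as OpenCV has them; the pictures are not rectified), "extrinsics" (4x4, takes a point from world to camera coordinates); the wrist camera has in their place "mount" (4x4, takes a point from camera to tool coordinates, whose origin is the TCP and whose axes are the flange's). Camera axes: x right, y down, z forward; pixel columns grow to the right and rows downward; lengths in m; the calibration is good to about 2 mm. A picture is of the moment at which its call begins: read the wrist's pose just before it. There is no depth.
- finish_job(): hands the job in; it is judged then, once.
The state is a dict: "clock": time; "joint_pos": joint angles; "qvel": joint speeds; "joint_torque": joint torques, N m; "tcp_pos": TCP position; "tcp_rot": TCP orientation; "contact_force": force on the tool from outside, world axes, zero at the start; "torque": the same for the moment, N m; "gripper_width": finger opening in m; "grasp_force": force on a finger pad.
Only numpy, scipy, OpenCV 4.12 (cv2) and the standard library are available. Lean on these libraries where they do the work, as an engineer would, in place of code of your own. Each camera call takes 0.05 s, during which the arm holds its last target. There are 200 camera calls.

## Working session

There is one attempt and no reset: what is moved stays moved. The work goes in short steps, Python scripts to look and compute and a tool call to move; the robot and the scene stay as the last step left them, time stands still between calls to the robot, and variables do not carry over. Pictures are saved under pics/ and viewed, at most 10 in all, crops included, and the job is handed in when it is done.

Besides the shell and the picture viewer there is one more tool, called after "Call:" as name(argument=value, ...) on one line, values as JSON. carry_out: Moves the arm, as the interface text tells. Its arguments: {"type":"object","properties":{"rows":{"type":"string"},"gripper":{"type":"number"},"newtons":{"type":"number"}},"required":["rows"]}

```bash
mkdir -p pics; ls
python3 - <<'E'
from cell import *
import cv2
for n in ("top","side"):
    s=snapshot(n); cv2.imwrite(f"pics/{n}0.png",s["image"]); print(n,s["camera_matrix"],s["dist"],s["extrinsics"])
s=sense(); print(s["tcp_pos"],s["tcp_rot"],s["clock"],s["gripper_width"])
w=snapshot("wrist"); print(w["mount"])
E
```

```text
pics
top [[484.40079894   0.         321.53433843]
 [  0.         484.40079894 233.06861695]
 [  0.           0.           1.        ]] [-0.07815761  0.          0.          0.          0.        ] [[-0.02323092 -0.99921558  0.0320711  -0.00310271]
 [-0.98869782  0.01821008 -0.14881201  0.58457947]
 [ 0.14811126 -0.03516566 -0.9883453   0.82257644]
 [ 0.          0.          0.          1.        ]]
side [[613.71604364   0.         322.97686198]
 [  0.         613.71604364 245.94700883]
 [  0.           0.           1.        ]] [0.03325692 0.         0.         0.         0.        ] [[ 0.98560414 -0.16862631 -0.01223298 -0.59610975]
 [-0.13546672 -0.74435227 -0.6539025   0.12365713]
 [ 0.10115952  0.64614617 -0.75647993  1.21166986]
 [ 0.          0.          0.          1.        ]]
[ 0.19399262 -0.59353439  0.22153002] [-3.10074967e+00 -4.93779365e-01  1.18464369e-04] 0.1 0.08690950604047688
[[ 5.37696488e-04 -9.59768540e-01 -2.80791846e-01  7.67728339e-02]
 [ 9.99999851e-01  5.43192335e-04  5.82548758e-05  1.09118097e-03]
 [ 9.66127813e-05 -2.80791835e-01  9.59768689e-01 -1.62184542e-01]
 [ 0.00000000e+00  0.00000000e+00  0.00000000e+00  1.00000000e+00]]
```

View pics/top0.png

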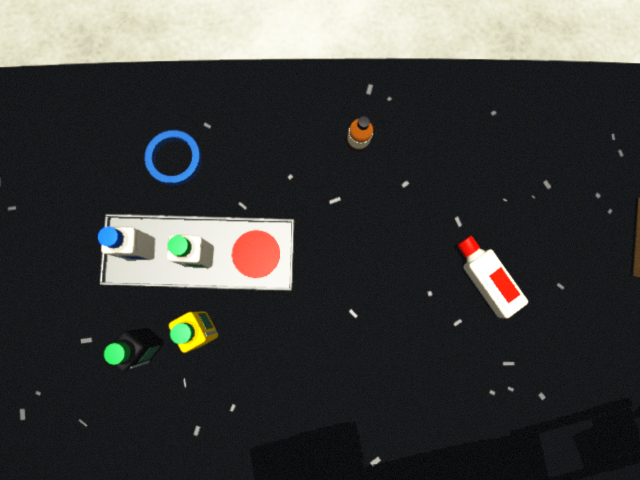

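View pics/side0.png

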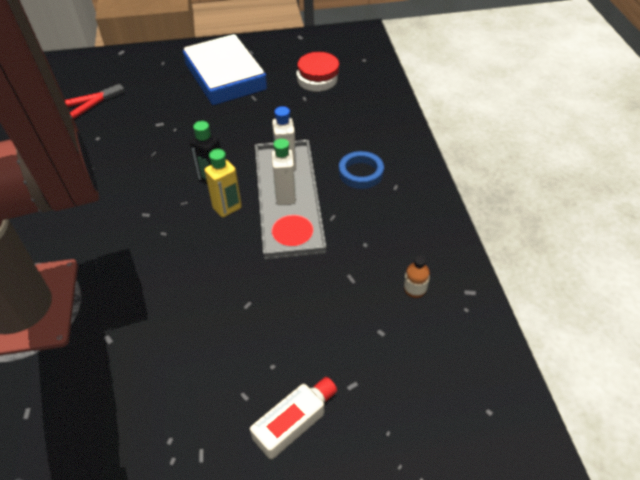

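The top view shows the fallen bottle with its cap at about (469,246) and base at about (512,310). The coaster is at (256,254), at the right-hand end of the tray, whose corners are roughly (107,215), (294,220), (291,290) and (101,284). The green bottle is at (185,248). The side view agrees: cap at (324,390), coaster at (292,231).

```bash
cat > h.py <<'E'
from cell import *
import numpy as np, cv2
from scipy.spatial.transform import Rotation as R
def cam(n):
    st=sense(); s=snapshot(n)
    if n=="wrist":
        T=np.eye(4); T[:3,:3]=R.from_rotvec(st["tcp_rot"]).as_matrix(); T[:3,3]=st["tcp_pos"]
        s["c2w"]=T@np.array(s["mount"])
    else: s["c2w"]=np.linalg.inv(s["extrinsics"])
    return s
def ray(s,p):
    u=cv2.undistortPoints(np.float64(p).reshape(-1,1,2),np.array(s["camera_matrix"]),np.array(s["dist"]))[:,0]
    d=np.c_[u,np.ones(len(u))]@s["c2w"][:3,:3].T
    return s["c2w"][:3,3],d
def cast(s,p,z):
    o,d=ray(s,p); return o+d*((z-o[2])/d[:,2])[:,None]
def tri(a,p,b,q):
    o1,d1=ray(a,p);o2,d2=ray(b,q);d1=d1[0];d2=d2[0]
    t=np.linalg.lstsq(np.c_[d1,-d2],o2-o1,rcond=None)[0]
    x,y=o1+t[0]*d1,o2+t[1]*d2; return (x+y)/2,np.linalg.norm(x-y)
def red(im):
    h=cv2.cvtColor(im,cv2.COLOR_BGR2HSV)
    return (((h[...,0]<8)|(h[...,0]>172))&(h[...,1]>150)&(h[...,2]>90)).astype(np.uint8)*255
def white(im):
    h=cv2.cvtColor(im,cv2.COLOR_BGR2HSV)
    return ((h[...,1]<70)&(h[...,2]>110)).astype(np.uint8)*255
def blobs(m,amin=60,win=None):
    if win is not None:
        k=np.zeros_like(m);x0,y0,x1,y1=win;k[y0:y1,x0:x1]=255;m=m&k
    c=[x for x in cv2.findContours(m,cv2.RETR_EXTERNAL,cv2.CHAIN_APPROX_NONE)[0] if cv2.contourArea(x)>amin]
    return sorted(c,key=cv2.contourArea,reverse=True)
def cen(c):
    m=cv2.moments(c);return np.array([m["m10"],m["m01"]])/m["m00"]
E
python3 - <<'E'
from h import *
np.set_printoptions(precision=4,suppress=True)
t=cam("top");s=cam("side")
print("top cam",t["c2w"][:3,3])
bt=blobs(white(t["image"]),300,(440,220,540,330))[0]; bs=blobs(white(s["image"]),300,(230,370,345,470))[0]
ct=blobs(red(t["image"]),60,(440,220,484,262))[0]; cs=blobs(red(s["image"]),60,(310,370,345,408))[0]
print("cap",cast(t,cen(ct),.022),cast(s,cen(cs),.022),tri(t,cen(ct),s,cen(cs)))
r=cv2.minAreaRect(bt);print(r,"body corners z=.035",cast(t,cv2.boxPoints(r),.035))
lab=[cen(blobs(red(i["image"]),60,w)[0]) for i,w in((t,(484,262,530,310)),(s,(265,400,306,440)))]
print("label",[cast(i,l,.044) for i,l in zip((t,s),lab)])
et=cv2.fitEllipse(blobs(red(t["image"]),300,(220,220,290,288))[0])[0];es=cv2.fitEllipse(blobs(red(s["image"]),300,(262,208,322,250))[0])[0]
print("coaster",cast(t,et,.007),cast(s,es,.007),tri(t,et,s,es))
print("tray",cast(t,[[107,215],[294,220],[291,290],[101,284]],.02))
print(R.from_rotvec(sense()["tcp_rot"]).as_matrix())
w=cam("wrist");cv2.imwrite("pics/w0.png",w["image"])
E
```

```text
top cam [0.4561 0.0152 0.9001]
cap [[ 0.5586 -0.2887  0.022 ]] [[ 0.5624 -0.2847  0.022 ]] (array([ 0.5601, -0.2872,  0.0264]), np.float64(0.003958418952827231))
((495.72747802734375, 281.7806396484375), (73.04653930664062, 31.52535057067871), 54.782405853271484) body corners z=.035 [[ 0.5295 -0.2699  0.035 ]
 [ 0.5619 -0.3206  0.035 ]
 [ 0.4507 -0.3922  0.035 ]
 [ 0.4197 -0.3412  0.035 ]]
label [array([[ 0.4839, -0.3428,  0.044 ]]), array([[ 0.484 , -0.3433,  0.044 ]])]
coaster [[0.5538 0.1064 0.007 ]] [[0.555  0.1047 0.007 ]] (array([0.5546, 0.1067, 0.0048]), np.float64(0.0011054261749868372))
tray [[0.6291 0.3805 0.02  ]
 [0.6132 0.0341 0.02  ]
 [0.4851 0.0414 0.02  ]
 [0.5019 0.3864 0.02  ]]
[[ 0.9505  0.3106 -0.0002]
 [ 0.3106 -0.9505  0.001 ]
 [ 0.0001 -0.001  -1.    ]]
```

View pics/w0.png

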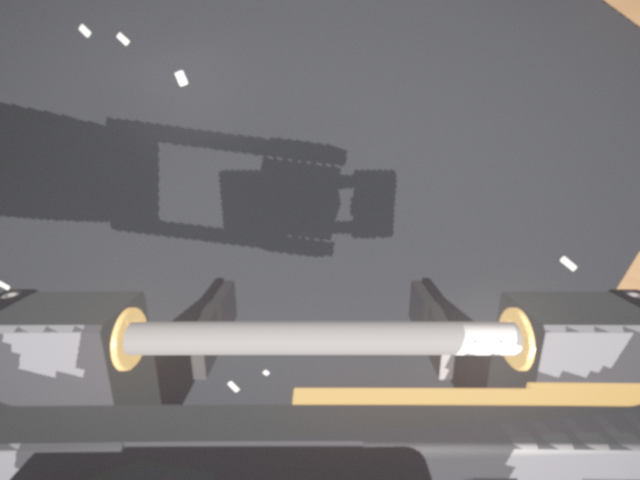

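Call:
carry_out(rows="0 0 0 -0.125; 0 0 0 -0.125; 4.2 -0.63 0 0; 4.2 -0.63 0 0; 4.2 -0.63 0 0; 4.2 -0.63 0 0; 4.2 -0.63 0 0; 4.2 -0.63 0 0; 4.2 -0.63 0 0; 4.2 -0.63 0 0; 4.2 -0.63 0 0; 4.2 -0.63 0 0; 0 0 0 0; 0 0 0 0", gripper=1)

```text
clock: 2.05
tcp_pos: [0.5146, -0.3159, 0.2224]
tcp_rot: [-3.016, -0.878, 0.001]
contact_force: [-1.3, -0.2, -0.4]
gripper_width: 0.087
grasp_force: 0.0
```

Run:
```python
from h import *
np.set_printoptions(precision=4,suppress=True)
w=cam("wrist");im=w["image"];cv2.imwrite("pics/w1.png",im)
s=sense();M=R.from_rotvec(s["tcp_rot"]).as_matrix();print(s["tcp_pos"],np.degrees(np.arctan2(M[1,0],M[0,0])),s["clock"])
for c in blobs(red(im),300):
    p=cen(c);q=cast(w,p,.022)[0];print(p,cv2.contourArea(c),q,"tool",M.T@(q-s["tcp_pos"]),cv2.minAreaRect(c))
```

```text
[ 0.5143 -0.3163  0.2224] 32.39547730338742 2.1
```

View pics/w1.png

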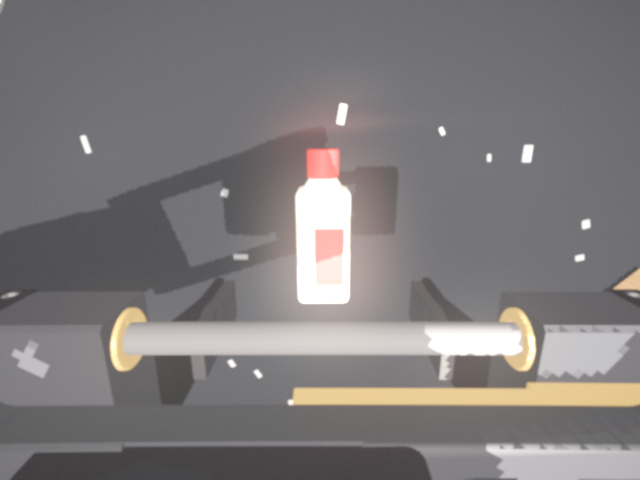

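The wrist view shows the bottle straight up the image. Its cap spans (307–340, 150–178) and its base edge is at row 302, so the yaw is already right.

Run:
```python
from h import *
np.set_printoptions(precision=4,suppress=True)
w=cam("wrist");im=w["image"];s=sense();M=R.from_rotvec(s["tcp_rot"]).as_matrix()
h=cv2.cvtColor(im,cv2.COLOR_BGR2HSV)
c=blobs((((h[...,0]<10)|(h[...,0]>168))&(h[...,1]>130)).astype(np.uint8)*255,200,(280,130,370,185))[0]
x,y,ww,hh=cv2.boundingRect(c);print(x,y,ww,hh)
g=blobs((h[...,2]>150).astype(np.uint8)*255,500,(280,185,370,310))[0];X,Y,W,H=cv2.boundingRect(g);print(X,Y,W,H,cv2.minAreaRect(g))
for n,p,z in(("captip",[x+ww/2,y],.022),("capneck",[x+ww/2,y+hh],.03),("base",[X+W/2,Y+H],.04),("bodyL",[X,Y+H/2],.03),("bodyR",[X+W,Y+H/2],.03)):
    q=cast(w,[p],z)[0];print(n,q,M.T@(q-s["tcp_pos"]))
```

```text
Traceback (most recent call last):
IndexError: list index out of range
```

Run:
```python
from h import *
np.set_printoptions(precision=4,suppress=True)
w=cam("wrist");s=sense();M=R.from_rotvec(s["tcp_rot"]).as_matrix()
for n,p,z in(("captip",[323.5,149.5],.022),("capneck",[323.5,178],.03),("base",[323.5,302.5],.04),("bodyL",[296,245],.03),("bodyR",[350.5,245],.03)):
    q=cast(w,[p],z)[0];print(n,q,M.T@(q-s["tcp_pos"]))
```

```text
captip [ 0.5701 -0.2835  0.022 ] [0.065  0.002  0.2005]
capneck [ 0.5472 -0.298   0.03  ] [0.038  0.002  0.1925]
base [ 0.437 -0.368  0.04 ] [-0.0926  0.0022  0.1826]
bodyL [ 0.4732 -0.3109  0.03  ] [-0.0315 -0.0267  0.1925]
bodyR [ 0.5038 -0.3591  0.03  ] [-0.0314  0.0304  0.1925]
```

Call:
carry_out(rows="2.75 0.1 0 0; 2.75 0.1 0 0; 0 0 3.6 0; 0 0 3.6 0; 0 0 3.6 0; 0 0 3.6 0; 0 0 2.4 0; 0 0 2.4 0; 0 0 1.2 0; 0 0 1.2 0; 0 0 0 0; 0 0 0 0")

```text
clock: 3.7
tcp_pos: [0.5629, -0.2884, 0.0074]
tcp_rot: [3.016, 0.877, 0.001]
contact_force: [1.2, -0.7, 1.2]
gripper_width: 0.0872
grasp_force: 0.0
```

Call:
carry_out(rows="0 0 0 0; 0 0 0 0; 0 0 0 0; 0 0 0 0; 0 0 0 0; 0 0 0 0; 0 0 0 0; 0 0 0 0", gripper=0.2, newtons=10)

```text
clock: 4.7
tcp_pos: [0.5623, -0.2877, 0.0065]
tcp_rot: [-3.016, -0.877, 0.0]
contact_force: [-0.8, 1.6, 1.5]
gripper_width: 0.0314
grasp_force: 10.0
```

```bash
python3 -c "
import numpy as np
f=np.radians(np.arange(0,91,5));x=14.8*np.cos(f)-2.55*np.sin(f);z=14.8*np.sin(f)+2.55*np.cos(f)
print('; '.join('%.2f 0 %.2f 0'%(a,-b) for a,b in zip(np.diff(x),np.diff(z))))"
```

```text
-0.28 0 -1.28 0; -0.39 0 -1.25 0; -0.50 0 -1.21 0; -0.60 0 -1.16 0; -0.70 0 -1.11 0; -0.79 0 -1.04 0; -0.88 0 -0.97 0; -0.96 0 -0.89 0; -1.04 0 -0.80 0; -1.10 0 -0.71 0; -1.16 0 -0.61 0; -1.21 0 -0.51 0; -1.25 0 -0.40 0; -1.28 0 -0.29 0; -1.30 0 -0.18 0; -1.31 0 -0.06 0; -1.31 0 0.05 0; -1.30 0 0.17 0
```

Call:
carry_out(rows="-0.14 0 -0.64 0; -0.14 0 -0.64 0; -0.2 0 -0.63 0; -0.2 0 -0.63 0; -0.25 0 -0.6 0; -0.25 0 -0.6 0; -0.3 0 -0.58 0; -0.3 0 -0.58 0; -0.35 0 -0.55 0; -0.35 0 -0.55 0; -0.4 0 -0.52 0; -0.4 0 -0.52 0; -0.44 0 -0.48 0; -0.44 0 -0.48 0; -0.48 0 -0.44 0; -0.48 0 -0.44 0; -0.52 0 -0.4 0; -0.52 0 -0.4 0; 0 0 0 0")

```text
clock: 7.08
tcp_pos: [0.5102, -0.3213, 0.1038]
tcp_rot: [3.017, 0.876, 0.0]
contact_force: [1.4, 2.9, 1.6]
gripper_width: 0.0322
grasp_force: 10.0
```

Run:
```python
from h import *
s=cam("side")["image"];cv2.imwrite("pics/s2.png",cv2.resize(s[250:480,150:450],None,fx=2,fy=2))
```

```text
(no output)
```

View pics/s2.png

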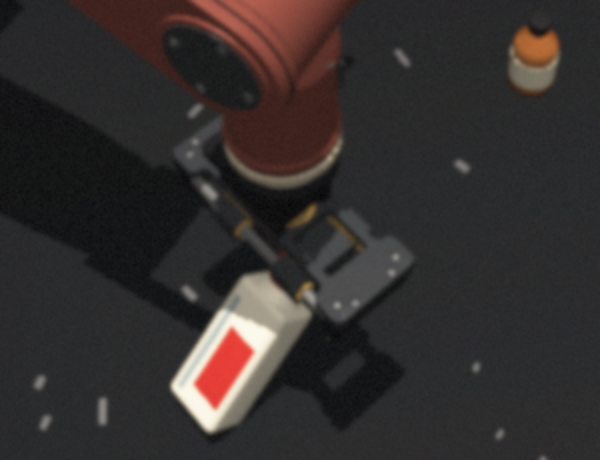

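The side crop shows the bottle tilted about 45°, with its cap held near (285,285) and its base edge still on the bench near (195,410). I'll carry on along the arc.

Call:
carry_out(rows="-0.55 0 -0.36 0; -0.55 0 -0.36 0; -0.58 0 -0.31 0; -0.58 0 -0.31 0; -0.6 0 -0.26 0; -0.6 0 -0.26 0; -0.62 0 -0.2 0; -0.62 0 -0.2 0; -0.64 0 -0.15 0; -0.64 0 -0.15 0; -0.65 0 -0.09 0; -0.65 0 -0.09 0; -0.66 0 -0.03 0; -0.66 0 -0.03 0; -0.65 0 0.02 0; -0.65 0 0.02 0; -0.65 0 0.08 0; -0.65 0 0.08 0; 0 0 0 0; 0 0 0 0")

```text
clock: 9.62
tcp_pos: [0.4161, -0.3811, 0.1298]
tcp_rot: [3.016, 0.877, 0.001]
contact_force: [0.5, 1.7, 5.1]
gripper_width: 0.0315
grasp_force: 10.0
```

Run:
```python
from h import *
print(sense()["torque"],sense()["contact_force"])
s=cam("side")["image"];cv2.imwrite("pics/s3.png",cv2.resize(s[250:480,100:400],None,fx=2,fy=2))
```

```text
[ 0.44552621 -0.03752258  0.02039752] [0.50998242 1.66770146 5.14238302]
```

View pics/s3.png

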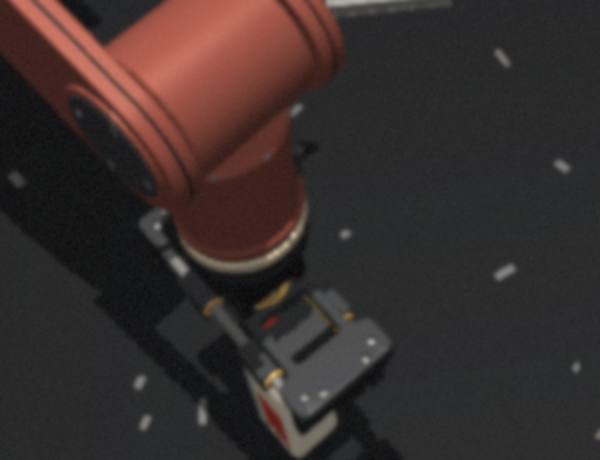

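The side crop shows the bottle practically upright under the gripper, with its base near (300,440). Opening the fingers lets it settle flat.

Call:
carry_out(rows="0 0 0.05 0; 0 0 0 0; 0 0 0 0", newtons=3)

```text
clock: 10.05
tcp_pos: [0.416, -0.3811, 0.1289]
tcp_rot: [3.016, 0.877, 0.0]
contact_force: [-0.3, 2.4, 5.2]
gripper_width: 0.0317
grasp_force: 3.0
```

Call:
carry_out(rows="0 0 0 0; 0 0 0 0; 0 0 0 0; 0 0 0 0; 0 0 0 0; 0 0 0 0; 0 0 0 0; 0 0 0 0", gripper=1)

```text
clock: 11.05
tcp_pos: [0.4159, -0.381, 0.1289]
tcp_rot: [3.017, 0.877, 0.0]
contact_force: [-0.0, 0.1, 1.0]
gripper_width: 0.0865
grasp_force: 0.0
```

Call:
carry_out(rows="0 0 -2 0; 0 0 -3 0; 0 0 -4 0; 0 0 -4 0; 0 0 -2 0; 0 0 0 0; 0 0 0 0; 0 0 0 0")

```text
clock: 12.05
tcp_pos: [0.4152, -0.3803, 0.2766]
tcp_rot: [-3.014, -0.876, 0.002]
contact_force: [-0.5, -0.4, -0.2]
gripper_width: 0.0872
grasp_force: 0.0
```

Run:
```python
from h import *
w=cam("wrist")["image"];t=cam("top")["image"];s=cam("side")["image"]
o=np.hstack([cv2.resize(w,(400,300)),cv2.resize(t[220:370,420:620],(400,300))])
o=np.vstack([o,np.hstack([cv2.resize(s[290:480,130:383],(400,300)),np.zeros((300,400,3),np.uint8)])])
cv2.imwrite("pics/c4.png",o)
```

```text
(no output)
```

View pics/c4.png

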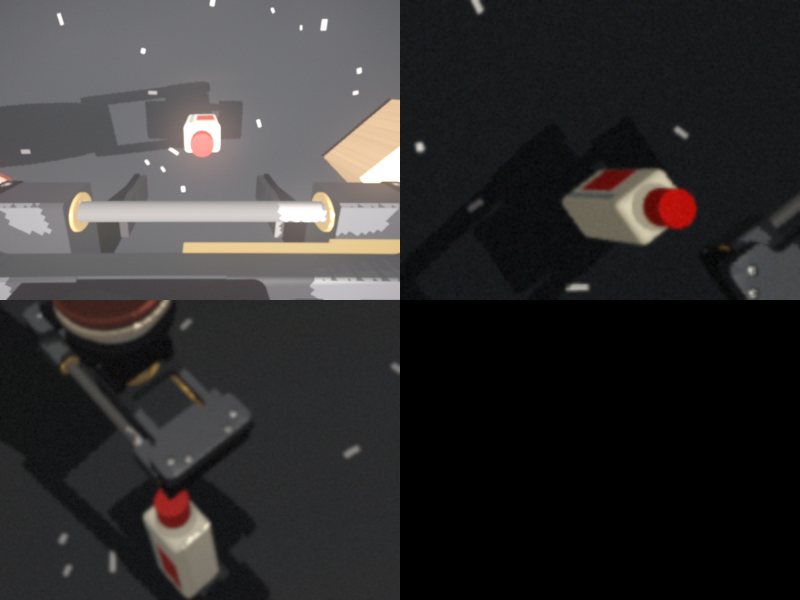

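The bottle stands free and upright: cap at wrist (323,229) and top (558,324), body square to the tool. Next I turn the tool a quarter turn and measure the cap.

Call:
carry_out(rows="0 0 0 -0.1745; 0 0 0 -0.1745; 0 0 0 -0.1745; 0 0 0 -0.1745; 0 0 0 -0.1745; 0 0 0 -0.1745; 0 0 0 -0.1745; 0 0 0 -0.1745; 0 0 0 -0.1745; 0 0 0 0; 0 0 0 0; 0 0 0 0")

```text
clock: 13.7
tcp_pos: [0.4158, -0.381, 0.2787]
tcp_rot: [-1.516, -2.752, -0.0]
contact_force: [0.2, 0.1, -0.0]
gripper_width: 0.0876
grasp_force: 0.0
```

Run:
```python
from h import *
np.set_printoptions(precision=4,suppress=True)
s=sense();M=R.from_rotvec(s["tcp_rot"]).as_matrix();print(s["tcp_pos"],np.degrees(np.arctan2(M[1,0],M[0,0])),s["joint_pos"])
t=cam("top");sd=cam("side");w=cam("wrist");cv2.imwrite("pics/w5.png",w["image"])
a=cen(blobs(red(t["image"]),60,(540,305,580,340))[0]);b=max(blobs(red(sd["image"]),60,(200,400,270,450)),key=cv2.contourArea);b=cen(b)
q,e=tri(t,a,sd,b);print(a,b,q,e,cast(t,[a],.15),cast(sd,[b],.15),"tool",M.T@(q-s["tcp_pos"]))
```

```text
[ 0.4158 -0.381   0.2787] 122.29383388885694 [-0.8815  0.0429  1.617   0.      1.4818 -1.4452]
[554.8997 323.3897] [238.5937 419.5348] [ 0.417  -0.3789  0.147 ] 0.0001308592001844556 [[ 0.4173 -0.3774  0.15  ]] [[ 0.4172 -0.3804  0.15  ]] tool [0.0011 0.0021 0.1318]
```

View pics/w5.png

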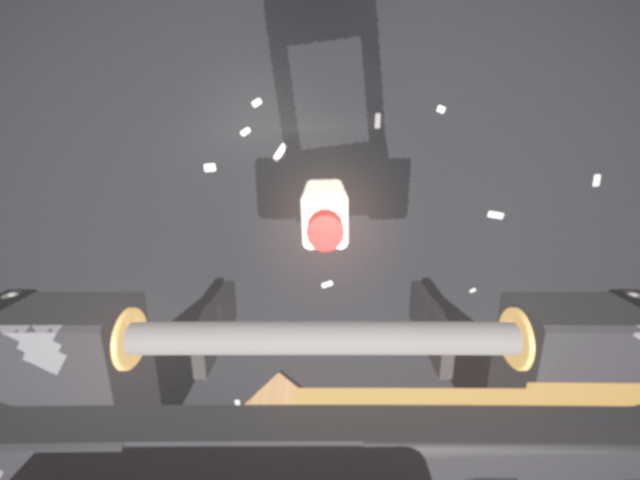

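The bottle is square to the tool. Its cap is at (325,231), which triangulation puts within 2 mm of the tool axis. I'll descend and grip the upper body across the broad faces.

Call:
carry_out(rows="0.1 0.2 0 0; 0 0 3 0; 0 0 3 0; 0 0 3 0; 0 0 3 0; 0 0 2.5 0; 0 0 2 0; 0 0 1.2 0; 0 0 0.5 0; 0 0 0 0; 0 0 0 0")

```text
clock: 15.22
tcp_pos: [0.4175, -0.3796, 0.0978]
tcp_rot: [1.513, 2.752, -0.001]
contact_force: [-0.4, -0.0, 0.9]
gripper_width: 0.0866
grasp_force: 0.0
```

Call:
carry_out(rows="0 0 0 0; 0 0 0 0; 0 0 0 0; 0 0 0 0; 0 0 0 0; 0 0 0 0; 0 0 0 0", gripper=0.35, newtons=20)

```text
clock: 16.1
tcp_pos: [0.417, -0.3791, 0.0968]
tcp_rot: [-1.513, -2.753, -0.0]
contact_force: [0.2, 0.4, 0.6]
gripper_width: 0.0435
grasp_force: 19.9
```

Call:
carry_out(rows="0 0 -1 0; 0 0 -2 0; 0 0 -2 0; 0 0 -2 0; 0 0 -1 0; 0 0 0 0; 0 0 0 0; 0 0 0 0")

```text
clock: 17.1
tcp_pos: [0.4165, -0.3786, 0.1757]
tcp_rot: [-1.513, -2.751, -0.001]
contact_force: [0.0, -0.2, -4.5]
gripper_width: 0.044
grasp_force: 19.9
```

Held, weighing about 0.46 kg. Now I'll align it to the tray and carry it over to the coaster.

Call:
carry_out(rows="0 0 0 0.1; 0 0 0 0.17; 0 0 0 0.17; 0 0 0 0.17; 1 0.2 0 0; 2 0.5 0 0; 3.5 0.8 0 0; 4 0.9 0 0; 4.5 1 0 0; 4.5 1.1 0 0; 5 1.2 0 0; 5 1.2 0 0; 4.5 1.1 0 0; 4.5 1 0 0; 4 0.9 0 0; 3.5 0.8 0 0; 2 0.5 0 0; 1 0.2 0 0; 0 0 0 0; 0 0 0 0")

```text
clock: 19.6
tcp_pos: [0.5525, 0.1043, 0.1768]
tcp_rot: [2.271, 2.171, -0.001]
contact_force: [0.1, -0.6, -3.7]
gripper_width: 0.0437
grasp_force: 19.9
```

Run:
```python
from h import *
np.set_printoptions(precision=4,suppress=True)
s=sense();M=R.from_rotvec(s["tcp_rot"]).as_matrix();print(s["tcp_pos"],np.degrees(np.arctan2(M[1,0],M[0,0])))
print("coaster-tool",M.T@(np.array([.554,.106,.007])-s["tcp_pos"]))
sd=cam("side");cv2.imwrite("pics/s6.png",cv2.resize(sd["image"][60:285,200:500],(800,600)))
```

```text
[0.5525 0.1043 0.1768] 87.40587638884317
coaster-tool [0.0018 0.0015 0.1698]
```

View pics/s6.png

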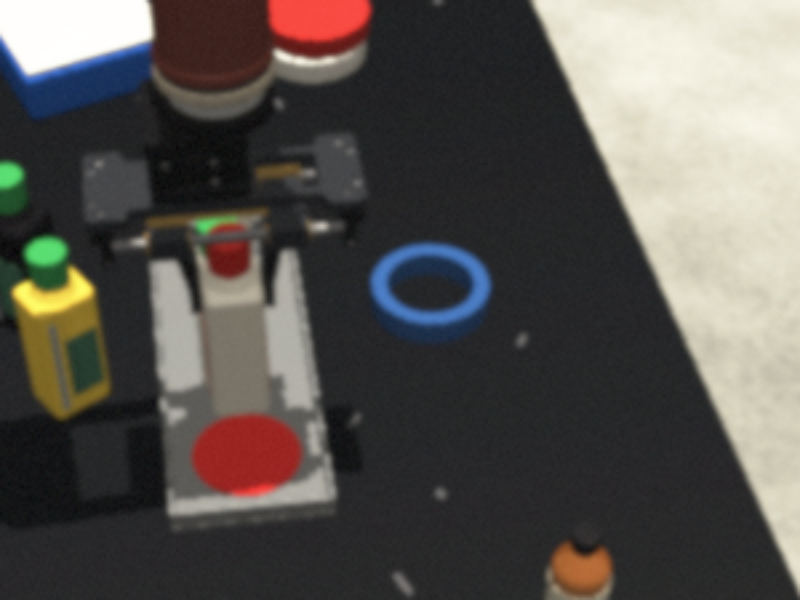

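The side crop shows the bottle hanging vertical above the coaster (coaster centre (247,453), bottle base (240,410)), clear of the green bottle. Lowering it gently.

Call:
carry_out(rows="0.15 0.15 0 0; 0 0 1 0; 0 0 1.2 0; 0 0 1.2 0; 0 0 1.2 0; 0 0 1 0; 0 0 0.7 0; 0 0 0.4 0; 0 0 0.2 0; 0 0 0 0; 0 0 0 0; 0 0 0 0")

```text
clock: 21.15
tcp_pos: [0.5544, 0.1068, 0.1082]
tcp_rot: [2.27, 2.171, 0.001]
contact_force: [-0.2, 0.6, -4.4]
gripper_width: 0.0437
grasp_force: 19.9
```

Call:
carry_out(rows="0 0 0.1 0; 0 0 0.1 0; 0 0 0.1 0; 0 0 0 0; 0 0 0 0; 0 0 0 0")

```text
clock: 21.9
tcp_pos: [0.5543, 0.1068, 0.1049]
tcp_rot: [2.27, 2.171, 0.0]
contact_force: [-0.0, 0.0, -4.7]
gripper_width: 0.0441
grasp_force: 19.9
```

Call:
carry_out(rows="0 0 0.05 0; 0 0 0.05 0; 0 0 0 0; 0 0 0 0")

```text
clock: 22.4
tcp_pos: [0.5542, 0.1068, 0.1038]
tcp_rot: [-2.27, -2.171, -0.0]
contact_force: [0.2, -1.0, -4.2]
gripper_width: 0.0439
grasp_force: 19.9
```

Call:
carry_out(rows="0 0 0.05 0; 0 0 0.05 0; 0 0 0 0; 0 0 0 0")

```text
clock: 22.9
tcp_pos: [0.5544, 0.1068, 0.1038]
tcp_rot: [2.27, 2.171, 0.0]
contact_force: [-4.0, -1.1, 5.7]
gripper_width: 0.0438
grasp_force: 19.9
```

Contact with the coaster (Fz went from −4 to +6 N). I'll ease the grip, open and retreat.

Call:
carry_out(rows="0 0 0 0; 0 0 0 0; 0 0 0 0", newtons=3)

```text
clock: 23.28
tcp_pos: [0.5546, 0.1068, 0.1032]
tcp_rot: [2.27, 2.171, 0.001]
contact_force: [-1.5, -0.6, 4.5]
gripper_width: 0.0442
grasp_force: 3.0
```

Call:
carry_out(rows="0 0 0 0; 0 0 0 0; 0 0 0 0; 0 0 0 0; 0 0 0 0; 0 0 0 0; 0 0 0 0", gripper=1)

```text
clock: 24.15
tcp_pos: [0.5542, 0.1068, 0.1028]
tcp_rot: [2.27, 2.172, 0.0]
contact_force: [0.5, -0.2, -0.2]
gripper_width: 0.0867
grasp_force: 0.0
```

Call:
carry_out(rows="0 0 -1 0; 0 0 -2 0; 0 0 -3 0; 0 0 -4 0; 0 0 -4 0; 0 0 -2 0; -4 0 0 0; -5 0 0 0; -5 0 0 0; -5 0 0 0; -5 0 0 0; -5 0 0 0; 0 0 0 0; 0 0 0 0")

```text
clock: 25.9
tcp_pos: [0.541, -0.1826, 0.2622]
tcp_rot: [-2.27, -2.17, -0.0]
contact_force: [-0.7, 0.2, 0.2]
gripper_width: 0.0871
grasp_force: 0.0
```

Run:
```python
from h import *
np.set_printoptions(precision=4,suppress=True)
t=cam("top");s=cam("side");cv2.imwrite("pics/e7.png",np.hstack([cv2.resize(t["image"][130:380,80:380],(400,333)),cv2.resize(s["image"][60:285,170:440],(400,333))]))
c=[cast(t,[cen(b)],.155)[0] for b in blobs(red(t["image"]),60,(200,200,300,300))];print(c,[cv2.contourArea(b) for b in blobs(red(t["image"]),60,(200,200,300,300))])
```

```text
[array([0.5348, 0.0906, 0.155 ])] [931.0]
```

View pics/e7.png

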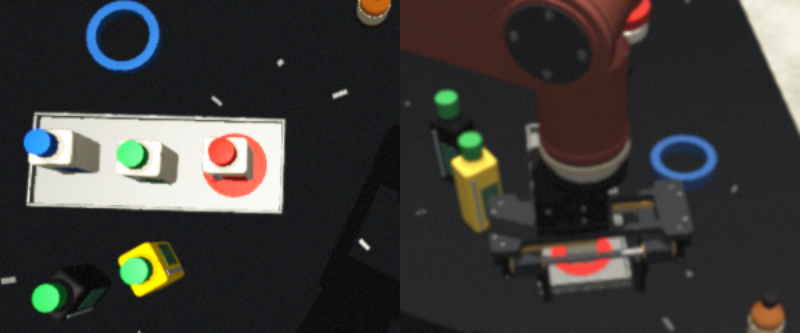

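The final top crop shows the bottle upright on the coaster (cap (223,152), coaster centre about (235,165), consistent with perspective), square to the tray. The other bottles and the tape haven't moved.

```bash
python3 -c "
from h import *
print(cast(cam('top'),[[247.2,244]],.158)); print(finish_job())"
```

```text
[[0.55236367 0.10369092 0.158     ]]
the job is handed in; nothing more can be done
None
```

I stood the red-capped bottle upright on the bench, let go, regripped it and set it down upright within about 4 mm of the coaster's centre, broad faces towards the tray's long sides; nothing else moved, and I handed the job in at about 26 s, but no verdict came back.

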